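# Scoop hex nuts from the parts tray into the pail

## Robot

A 7-joint arm with a two-finger parallel gripper is mounted at the origin on the work surface. World frame = base frame: x ahead of the robot, y to its left, z up, the work surface at z = 0. Lengths are in m, angles in rad, forces in N, time in s.
With the tool pointing down it reaches from about 0.425 to 0.875 m from the base axis. Payload 4.7 kg.
Tool frame: the origin (TCP) lies on the centre line of the jaws, within the pads' length; the fingertips stand bot.tip_extent ahead of it and the grasp point (between the pads) lies 2 mm behind it (bot.tip_extent is the distance from the TCP to the fingertips, in m); z points along the fingers, y is the direction in which the jaws open and shut (so a half turn about z gives the same grasp; the last joint's range is limited). The gripper opens to 87 mm and grips with 3 to 60 N. Pads are 19 mm wide; open, the fingers measure 117 mm over their backs; the gripper's body (75 mm by 190 mm) begins 51 mm behind the grasp point.
Start: joints at [-1.145, 0.321, -0.07, 1.45, 0.023, 1.371, -0.057], TCP at [0.26, 0.596, 0.24] pointing down, gripper open.
Joint ranges: [-2.86, 2.86], [-0.3, 2.09], [-1.38, 1.24], [0.06, 2.45], [-1.56, 4.7], [0.09, 2.05], [-2.69, 2.69]. Speed limits (rad/s): [2.57, 2.57, 3.14, 3.14, 3.14, 3.14, 3.14].

## Interface

Orientations are given as a unit quaternion [x, y, z, w].
In Python, from cell import bot, open_gripper, gripper_close, planner, observe, camera gives the robot as it stands. Calls block until the motion is done:
- bot.move_ptp(position, orientation): joint-space move of the TCP to a pose.
- bot.move_straight(position, vel=0.15, frame=None, force_limit=None): straight line of the TCP; frame=None keeps the orientation; vel is the mean speed in m/s. With force_limit (N) it stops when the force on the tool has changed by that much, and returns True; else False.
- bot.goto_joints(angles): joint-space move.
- open_gripper() and gripper_close(f_grip=None): open the fingers fully, or close them until they stop; f_grip is the grip in N (None keeps the last).
- bot.pause(seconds).
- planner.inverse_kinematics(position, orientation): joint angles nearest the present ones, or None.
- observe(): the state.
- camera(name): name is "scene" or "top" or "wrist"; returns a dict with "frame" (400x640x3 uint8, red, green, blue), "fx", "fy", "cx", "cy" (pixels), "k1" (the pictures are not rectified: a ray, as slopes to the right and down, at radius r is drawn at 1 + k1 r^2 times it, then the intrinsics apply), "rvec" (rotation vector, rad) and "tvec" (3), from world to camera coordinates, as OpenCV has them. Camera axes: x right, y down, z forward; pixel columns grow to the right and rows downward; lengths in m; the calibration is good to about 2 mm. A picture is of the moment at which its call begins. There is no depth.
A pose or a line that the arm cannot do raises bot.MotionError and nothing moves.
- bot.sign_off(): hands the job in, once; it reports no verdict.
The state is a dict: "clock": time; "joint_positions": joint angles; "qd": joint speeds; "effort": joint torques, N m; "ee_pos": TCP position; "tool_rot": TCP orientation; "wrist_force": force on the tool from outside, world axes, zero at the start; "ft_torque": the same for the moment, N m; "grip_width": opening from 0.0 (shut) to 1.0 (fully open).
Only numpy, scipy, OpenCV 4.12 (cv2) and the standard library are available. Lean on these libraries where they do the work, as an engineer would, in place of code of your own. Each camera call takes 0.05 s, during which the arm holds its last target. There are 200 camera calls.

## Task

Holding the red-handled scoop, scoop nuts out of the green tray and tip at least four of them into the steel pail, without touching the nuts with the fingers. Every nut must finish in the pail or back in the tray, none on the table or left in the scoop. Then stand the scoop upright back on its blue mat, leaving the pail standing about where it is and everything else where it lies.

Things in the scene. Friction and masses are not known exactly. Their poses are not given: they have to be found in the camera images.
- scoop_grip (a point): centre of the red upright grip of the loose aluminium hand scoop (0.22 kg). The grip is a vertical block 30 mm (scoop x) by 24 mm (scoop y), from 45 to 107 mm above the scoop's underside; this point is 75 mm above the underside. Scoop axes: x from its open mouth to its rear, z up. At the start it stands on the blue mat with its mouth roughly towards the robot
- scoop_lip (a point): middle of the scoop's lip at the level of its underside, same axes: 88 mm to -x and 75 mm below the grip point. The scoop is 100 mm long (rear face 100 mm to +x of here) and 96 mm wide (90 inside); side walls 36 mm, rear wall 44 mm high; floor top 5.5 mm up, ramping down to a 2 mm thin lip at the open mouth
- mat: blue rubber-edged mat, 160 (x) by 150 mm, 4 mm thick, fixed; origin at the centre of its underside. The scoop's place
- tray: green open steel tray fixed to the table, outside 258 (its x) by 124 mm (its y), inside 250 by 116 mm, floor 4 mm up, walls 40 mm high, 4 mm thick; origin at the centre of its underside, x along its length, roughly away from the robot. The nuts lie flat at its near (-x) end, in three rows of two; the far 115 mm or so are free, enough to set the scoop in
- pail: round steel pail, loose, 0.7 kg, 110 mm high; outside radius 66 mm at the foot and 86 mm at the rim, wall and base 4 mm; origin at the centre of its underside
- nut0_c (a point): centre of big steel hex nut no. 1 of 6, about 34 mm across and 16 mm thick, edges chamfered, about 55 g
- nut1_c (a point): centre of big steel hex nut no. 2 of 6, about 34 mm across and 16 mm thick, edges chamfered, about 55 g
- nut2_c (a point): centre of big steel hex nut no. 3 of 6, about 34 mm across and 16 mm thick, edges chamfered, about 55 g
- nut3_c (a point): centre of big steel hex nut no. 4 of 6, about 34 mm across and 16 mm thick, edges chamfered, about 55 g
- nut4_c (a point): centre of big steel hex nut no. 5 of 6, about 34 mm across and 16 mm thick, edges chamfered, about 55 g
- nut5_c (a point): centre of big steel hex nut no. 6 of 6, about 34 mm across and 16 mm thick, edges chamfered, about 55 g
- horseshoe_a: loose horseshoe lying flat, about 115 mm across, 12 mm thick, at the left; a bystander, origin near its underside
- horseshoe_b: second loose horseshoe, the same, beyond the mat; a bystander, origin near its underside
- beam_offcut: grey I-beam offcut, 100 mm long, wide and high, near the far edge, 2 kg; a bystander, origin near its underside
- hammer_neck (a point): hammer lying on the table beyond the right-hand container, 30 mm high or so; a bystander, this point on its handle just below the head
- wire_brush: brush lying flat at the right; a bystander, origin near its underside
Not all that is in view belongs to the job. Leave any black or brown look-alike of the part that bears scoop_grip alone.

How it is judged:
On the way, in this order (a step that is already met when the one before it is completed fails the run):
1. at least one nut rides in the lifted scoop, clear above the tray (((x of nut0_c in the frame of scoop_lip between -0.01 and 0.1 m and y of nut0_c in the frame of scoop_lip between -0.048 and 0.048 m and z of nut0_c in the frame of scoop_lip between 0 and 0.06 m and height (world z) of nut0_c above 0.07 m) or (x of nut1_c in the frame of scoop_lip between -0.01 and 0.1 m and y of nut1_c in the frame of scoop_lip between -0.048 and 0.048 m and z of nut1_c in the frame of scoop_lip between 0 and 0.06 m and height (world z) of nut1_c above 0.07 m) or (x of nut2_c in the frame of scoop_lip between -0.01 and 0.1 m and y of nut2_c in the frame of scoop_lip between -0.048 and 0.048 m and z of nut2_c in the frame of scoop_lip between 0 and 0.06 m and height (world z) of nut2_c above 0.07 m) or (x of nut3_c in the frame of scoop_lip between -0.01 and 0.1 m and y of nut3_c in the frame of scoop_lip between -0.048 and 0.048 m and z of nut3_c in the frame of scoop_lip between 0 and 0.06 m and height (world z) of nut3_c above 0.07 m) or (x of nut4_c in the frame of scoop_lip between -0.01 and 0.1 m and y of nut4_c in the frame of scoop_lip between -0.048 and 0.048 m and z of nut4_c in the frame of scoop_lip between 0 and 0.06 m and height (world z) of nut4_c above 0.07 m) or (x of nut5_c in the frame of scoop_lip between -0.01 and 0.1 m and y of nut5_c in the frame of scoop_lip between -0.048 and 0.048 m and z of nut5_c in the frame of scoop_lip between 0 and 0.06 m and height (world z) of nut5_c above 0.07 m))), for 0.2 s.
2. at least four nuts are in the pail ((((horizontal distance between nut0_c and pail below 0.08 m and z of nut0_c in the frame of pail below 0.09 m) and (horizontal distance between nut1_c and pail below 0.08 m and z of nut1_c in the frame of pail below 0.09 m) and (horizontal distance between nut2_c and pail below 0.08 m and z of nut2_c in the frame of pail below 0.09 m) and (horizontal distance between nut3_c and pail below 0.08 m and z of nut3_c in the frame of pail below 0.09 m)) or ((horizontal distance between nut0_c and pail below 0.08 m and z of nut0_c in the frame of pail below 0.09 m) and (horizontal distance between nut1_c and pail below 0.08 m and z of nut1_c in the frame of pail below 0.09 m) and (horizontal distance between nut2_c and pail below 0.08 m and z of nut2_c in the frame of pail below 0.09 m) and (horizontal distance between nut4_c and pail below 0.08 m and z of nut4_c in the frame of pail below 0.09 m)) or ((horizontal distance between nut0_c and pail below 0.08 m and z of nut0_c in the frame of pail below 0.09 m) and (horizontal distance between nut1_c and pail below 0.08 m and z of nut1_c in the frame of pail below 0.09 m) and (horizontal distance between nut2_c and pail below 0.08 m and z of nut2_c in the frame of pail below 0.09 m) and (horizontal distance between nut5_c and pail below 0.08 m and z of nut5_c in the frame of pail below 0.09 m)) or ((horizontal distance between nut0_c and pail below 0.08 m and z of nut0_c in the frame of pail below 0.09 m) and (horizontal distance between nut1_c and pail below 0.08 m and z of nut1_c in the frame of pail below 0.09 m) and (horizontal distance between nut3_c and pail below 0.08 m and z of nut3_c in the frame of pail below 0.09 m) and (horizontal distance between nut4_c and pail below 0.08 m and z of nut4_c in the frame of pail below 0.09 m)) or ((horizontal distance between nut0_c and pail below 0.08 m and z of nut0_c in the frame of pail below 0.09 m) and (horizontal distance between nut1_c and pail below 0.08 m and z of nut1_c in the frame of pail below 0.09 m) and (horizontal distance between nut3_c and pail below 0.08 m and z of nut3_c in the frame of pail below 0.09 m) and (horizontal distance between nut5_c and pail below 0.08 m and z of nut5_c in the frame of pail below 0.09 m)) or ((horizontal distance between nut0_c and pail below 0.08 m and z of nut0_c in the frame of pail below 0.09 m) and (horizontal distance between nut1_c and pail below 0.08 m and z of nut1_c in the frame of pail below 0.09 m) and (horizontal distance between nut4_c and pail below 0.08 m and z of nut4_c in the frame of pail below 0.09 m) and (horizontal distance between nut5_c and pail below 0.08 m and z of nut5_c in the frame of pail below 0.09 m)) or ((horizontal distance between nut0_c and pail below 0.08 m and z of nut0_c in the frame of pail below 0.09 m) and (horizontal distance between nut2_c and pail below 0.08 m and z of nut2_c in the frame of pail below 0.09 m) and (horizontal distance between nut3_c and pail below 0.08 m and z of nut3_c in the frame of pail below 0.09 m) and (horizontal distance between nut4_c and pail below 0.08 m and z of nut4_c in the frame of pail below 0.09 m)) or ((horizontal distance between nut0_c and pail below 0.08 m and z of nut0_c in the frame of pail below 0.09 m) and (horizontal distance between nut2_c and pail below 0.08 m and z of nut2_c in the frame of pail below 0.09 m) and (horizontal distance between nut3_c and pail below 0.08 m and z of nut3_c in the frame of pail below 0.09 m) and (horizontal distance between nut5_c and pail below 0.08 m and z of nut5_c in the frame of pail below 0.09 m)) or ((horizontal distance between nut0_c and pail below 0.08 m and z of nut0_c in the frame of pail below 0.09 m) and (horizontal distance between nut2_c and pail below 0.08 m and z of nut2_c in the frame of pail below 0.09 m) and (horizontal distance between nut4_c and pail below 0.08 m and z of nut4_c in the frame of pail below 0.09 m) and (horizontal distance between nut5_c and pail below 0.08 m and z of nut5_c in the frame of pail below 0.09 m)) or ((horizontal distance between nut0_c and pail below 0.08 m and z of nut0_c in the frame of pail below 0.09 m) and (horizontal distance between nut3_c and pail below 0.08 m and z of nut3_c in the frame of pail below 0.09 m) and (horizontal distance between nut4_c and pail below 0.08 m and z of nut4_c in the frame of pail below 0.09 m) and (horizontal distance between nut5_c and pail below 0.08 m and z of nut5_c in the frame of pail below 0.09 m)) or ((horizontal distance between nut1_c and pail below 0.08 m and z of nut1_c in the frame of pail below 0.09 m) and (horizontal distance between nut2_c and pail below 0.08 m and z of nut2_c in the frame of pail below 0.09 m) and (horizontal distance between nut3_c and pail below 0.08 m and z of nut3_c in the frame of pail below 0.09 m) and (horizontal distance between nut4_c and pail below 0.08 m and z of nut4_c in the frame of pail below 0.09 m)) or ((horizontal distance between nut1_c and pail below 0.08 m and z of nut1_c in the frame of pail below 0.09 m) and (horizontal distance between nut2_c and pail below 0.08 m and z of nut2_c in the frame of pail below 0.09 m) and (horizontal distance between nut3_c and pail below 0.08 m and z of nut3_c in the frame of pail below 0.09 m) and (horizontal distance between nut5_c and pail below 0.08 m and z of nut5_c in the frame of pail below 0.09 m)) or ((horizontal distance between nut1_c and pail below 0.08 m and z of nut1_c in the frame of pail below 0.09 m) and (horizontal distance between nut2_c and pail below 0.08 m and z of nut2_c in the frame of pail below 0.09 m) and (horizontal distance between nut4_c and pail below 0.08 m and z of nut4_c in the frame of pail below 0.09 m) and (horizontal distance between nut5_c and pail below 0.08 m and z of nut5_c in the frame of pail below 0.09 m)) or ((horizontal distance between nut1_c and pail below 0.08 m and z of nut1_c in the frame of pail below 0.09 m) and (horizontal distance between nut3_c and pail below 0.08 m and z of nut3_c in the frame of pail below 0.09 m) and (horizontal distance between nut4_c and pail below 0.08 m and z of nut4_c in the frame of pail below 0.09 m) and (horizontal distance between nut5_c and pail below 0.08 m and z of nut5_c in the frame of pail below 0.09 m)) or ((horizontal distance between nut2_c and pail below 0.08 m and z of nut2_c in the frame of pail below 0.09 m) and (horizontal distance between nut3_c and pail below 0.08 m and z of nut3_c in the frame of pail below 0.09 m) and (horizontal distance between nut4_c and pail below 0.08 m and z of nut4_c in the frame of pail below 0.09 m) and (horizontal distance between nut5_c and pail below 0.08 m and z of nut5_c in the frame of pail below 0.09 m)))), for 0.2 s.
At the end, for the whole second after the job is handed in: At least four nuts lie in the pail, each of the other nuts in the pail or in the tray; the pail stands upright; the scoop stands upright (within 0.1 rad) and at rest on the mat, its grip centre within 100 mm and its lip within 130 mm of the mat's centre ((((horizontal distance between nut0_c and pail below 0.08 m and z of nut0_c in the frame of pail below 0.09 m) and (horizontal distance between nut1_c and pail below 0.08 m and z of nut1_c in the frame of pail below 0.09 m) and (horizontal distance between nut2_c and pail below 0.08 m and z of nut2_c in the frame of pail below 0.09 m) and (horizontal distance between nut3_c and pail below 0.08 m and z of nut3_c in the frame of pail below 0.09 m)) or ((horizontal distance between nut0_c and pail below 0.08 m and z of nut0_c in the frame of pail below 0.09 m) and (horizontal distance between nut1_c and pail below 0.08 m and z of nut1_c in the frame of pail below 0.09 m) and (horizontal distance between nut2_c and pail below 0.08 m and z of nut2_c in the frame of pail below 0.09 m) and (horizontal distance between nut4_c and pail below 0.08 m and z of nut4_c in the frame of pail below 0.09 m)) or ((horizontal distance between nut0_c and pail below 0.08 m and z of nut0_c in the frame of pail below 0.09 m) and (horizontal distance between nut1_c and pail below 0.08 m and z of nut1_c in the frame of pail below 0.09 m) and (horizontal distance between nut2_c and pail below 0.08 m and z of nut2_c in the frame of pail below 0.09 m) and (horizontal distance between nut5_c and pail below 0.08 m and z of nut5_c in the frame of pail below 0.09 m)) or ((horizontal distance between nut0_c and pail below 0.08 m and z of nut0_c in the frame of pail below 0.09 m) and (horizontal distance between nut1_c and pail below 0.08 m and z of nut1_c in the frame of pail below 0.09 m) and (horizontal distance between nut3_c and pail below 0.08 m and z of nut3_c in the frame of pail below 0.09 m) and (horizontal distance between nut4_c and pail below 0.08 m and z of nut4_c in the frame of pail below 0.09 m)) or ((horizontal distance between nut0_c and pail below 0.08 m and z of nut0_c in the frame of pail below 0.09 m) and (horizontal distance between nut1_c and pail below 0.08 m and z of nut1_c in the frame of pail below 0.09 m) and (horizontal distance between nut3_c and pail below 0.08 m and z of nut3_c in the frame of pail below 0.09 m) and (horizontal distance between nut5_c and pail below 0.08 m and z of nut5_c in the frame of pail below 0.09 m)) or ((horizontal distance between nut0_c and pail below 0.08 m and z of nut0_c in the frame of pail below 0.09 m) and (horizontal distance between nut1_c and pail below 0.08 m and z of nut1_c in the frame of pail below 0.09 m) and (horizontal distance between nut4_c and pail below 0.08 m and z of nut4_c in the frame of pail below 0.09 m) and (horizontal distance between nut5_c and pail below 0.08 m and z of nut5_c in the frame of pail below 0.09 m)) or ((horizontal distance between nut0_c and pail below 0.08 m and z of nut0_c in the frame of pail below 0.09 m) and (horizontal distance between nut2_c and pail below 0.08 m and z of nut2_c in the frame of pail below 0.09 m) and (horizontal distance between nut3_c and pail below 0.08 m and z of nut3_c in the frame of pail below 0.09 m) and (horizontal distance between nut4_c and pail below 0.08 m and z of nut4_c in the frame of pail below 0.09 m)) or ((horizontal distance between nut0_c and pail below 0.08 m and z of nut0_c in the frame of pail below 0.09 m) and (horizontal distance between nut2_c and pail below 0.08 m and z of nut2_c in the frame of pail below 0.09 m) and (horizontal distance between nut3_c and pail below 0.08 m and z of nut3_c in the frame of pail below 0.09 m) and (horizontal distance between nut5_c and pail below 0.08 m and z of nut5_c in the frame of pail below 0.09 m)) or ((horizontal distance between nut0_c and pail below 0.08 m and z of nut0_c in the frame of pail below 0.09 m) and (horizontal distance between nut2_c and pail below 0.08 m and z of nut2_c in the frame of pail below 0.09 m) and (horizontal distance between nut4_c and pail below 0.08 m and z of nut4_c in the frame of pail below 0.09 m) and (horizontal distance between nut5_c and pail below 0.08 m and z of nut5_c in the frame of pail below 0.09 m)) or ((horizontal distance between nut0_c and pail below 0.08 m and z of nut0_c in the frame of pail below 0.09 m) and (horizontal distance between nut3_c and pail below 0.08 m and z of nut3_c in the frame of pail below 0.09 m) and (horizontal distance between nut4_c and pail below 0.08 m and z of nut4_c in the frame of pail below 0.09 m) and (horizontal distance between nut5_c and pail below 0.08 m and z of nut5_c in the frame of pail below 0.09 m)) or ((horizontal distance between nut1_c and pail below 0.08 m and z of nut1_c in the frame of pail below 0.09 m) and (horizontal distance between nut2_c and pail below 0.08 m and z of nut2_c in the frame of pail below 0.09 m) and (horizontal distance between nut3_c and pail below 0.08 m and z of nut3_c in the frame of pail below 0.09 m) and (horizontal distance between nut4_c and pail below 0.08 m and z of nut4_c in the frame of pail below 0.09 m)) or ((horizontal distance between nut1_c and pail below 0.08 m and z of nut1_c in the frame of pail below 0.09 m) and (horizontal distance between nut2_c and pail below 0.08 m and z of nut2_c in the frame of pail below 0.09 m) and (horizontal distance between nut3_c and pail below 0.08 m and z of nut3_c in the frame of pail below 0.09 m) and (horizontal distance between nut5_c and pail below 0.08 m and z of nut5_c in the frame of pail below 0.09 m)) or ((horizontal distance between nut1_c and pail below 0.08 m and z of nut1_c in the frame of pail below 0.09 m) and (horizontal distance between nut2_c and pail below 0.08 m and z of nut2_c in the frame of pail below 0.09 m) and (horizontal distance between nut4_c and pail below 0.08 m and z of nut4_c in the frame of pail below 0.09 m) and (horizontal distance between nut5_c and pail below 0.08 m and z of nut5_c in the frame of pail below 0.09 m)) or ((horizontal distance between nut1_c and pail below 0.08 m and z of nut1_c in the frame of pail below 0.09 m) and (horizontal distance between nut3_c and pail below 0.08 m and z of nut3_c in the frame of pail below 0.09 m) and (horizontal distance between nut4_c and pail below 0.08 m and z of nut4_c in the frame of pail below 0.09 m) and (horizontal distance between nut5_c and pail below 0.08 m and z of nut5_c in the frame of pail below 0.09 m)) or ((horizontal distance between nut2_c and pail below 0.08 m and z of nut2_c in the frame of pail below 0.09 m) and (horizontal distance between nut3_c and pail below 0.08 m and z of nut3_c in the frame of pail below 0.09 m) and (horizontal distance between nut4_c and pail below 0.08 m and z of nut4_c in the frame of pail below 0.09 m) and (horizontal distance between nut5_c and pail below 0.08 m and z of nut5_c in the frame of pail below 0.09 m))) and ((horizontal distance between nut0_c and pail below 0.08 m and z of nut0_c in the frame of pail below 0.09 m) or (x of nut0_c in the frame of tray between -0.128 and 0.128 m and y of nut0_c in the frame of tray between -0.061 and 0.061 m and z of nut0_c in the frame of tray below 0.05 m)) and ((horizontal distance between nut1_c and pail below 0.08 m and z of nut1_c in the frame of pail below 0.09 m) or (x of nut1_c in the frame of tray between -0.128 and 0.128 m and y of nut1_c in the frame of tray between -0.061 and 0.061 m and z of nut1_c in the frame of tray below 0.05 m)) and ((horizontal distance between nut2_c and pail below 0.08 m and z of nut2_c in the frame of pail below 0.09 m) or (x of nut2_c in the frame of tray between -0.128 and 0.128 m and y of nut2_c in the frame of tray between -0.061 and 0.061 m and z of nut2_c in the frame of tray below 0.05 m)) and ((horizontal distance between nut3_c and pail below 0.08 m and z of nut3_c in the frame of pail below 0.09 m) or (x of nut3_c in the frame of tray between -0.128 and 0.128 m and y of nut3_c in the frame of tray between -0.061 and 0.061 m and z of nut3_c in the frame of tray below 0.05 m)) and ((horizontal distance between nut4_c and pail below 0.08 m and z of nut4_c in the frame of pail below 0.09 m) or (x of nut4_c in the frame of tray between -0.128 and 0.128 m and y of nut4_c in the frame of tray between -0.061 and 0.061 m and z of nut4_c in the frame of tray below 0.05 m)) and ((horizontal distance between nut5_c and pail below 0.08 m and z of nut5_c in the frame of pail below 0.09 m) or (x of nut5_c in the frame of tray between -0.128 and 0.128 m and y of nut5_c in the frame of tray between -0.061 and 0.061 m and z of nut5_c in the frame of tray below 0.05 m)) and horizontal distance between scoop_lip and mat below 0.13 m and horizontal distance between scoop_grip and mat below 0.1 m and angle between each of scoop_grip, pail's own z axis and vertical below 0.1 rad and height (world z) of scoop_lip between 0.001 and 0.009 m and height (world z) of scoop_grip between 0.074 and 0.084 m and linear speed of each of pail, scoop below 0.03 m/s); the robot touches nothing.
It fails at once if a finger touches a nut (contact force between the fingers and nut0 above 0.5 N or contact force between the fingers and nut1 above 0.5 N or contact force between the fingers and nut2 above 0.5 N or contact force between the fingers and nut3 above 0.5 N or contact force between the fingers and nut4 above 0.5 N or contact force between the fingers and nut5 above 0.5 N).
It fails at once if the pail is tipped by more than 0.5 rad or shoved more than 80 mm (angle between pail's own z axis and vertical above 0.5 rad or distance of pail from where it was at the start of the episode above 0.08 m).
It fails at once if a bystander is moved more than 30 mm (distance of any of horseshoe_a, horseshoe_b, beam_offcut, hammer_neck, wire_brush from where it was at the start of the episode above 0.03 m).
It also fails if it takes over 61 s, if anything falls off the work surface, if the arm or the gripper's body presses on something with over 40 N, if the wrist force passes 120 N, or if a joint passes its speed limit or range.

## Working session

There is one attempt and no reset: what is moved stays moved. The work goes in short steps, each a Python script; the robot and the scene stay as the last script left them, time stands still between calls to the robot, and variables do not carry over. Pictures are saved under pics/ and viewed, about 8 in all and at most 12, crops included, and the job is handed in when it is done.

```bash
mkdir -p pics; ls
python3 - <<'E'
from cell import bot,camera,observe
import cv2,numpy as np,json
ims=[]
for n in("scene","top"):
    c=camera(n); cv2.imwrite(f"pics/{n}0.png",c["frame"][:,:,::-1])
    print(n,{k:np.round(v,4).tolist() for k,v in c.items() if k!="frame"})
print(bot.tip_extent,observe()["clock"],observe()["tool_rot"])
E
```

```text
pics
scene {'fx': 496.9113, 'fy': 496.9113, 'cx': 318.0788, 'cy': 200.8779, 'k1': 0.0442, 'rvec': [0.9021, 2.533, -1.0418], 'tvec': [0.4045, -0.1464, 1.7061]}
top {'fx': 388.7385, 'fy': 388.7385, 'cx': 323.9547, 'cy': 197.7017, 'k1': -0.0288, 'rvec': [2.1558, -2.2175, 0.0621], 'tvec': [0.0108, 0.5038, 1.3197]}
0.017 0.1 [ 2.04434689e-01  9.78879783e-01 -8.99913024e-04 -1.33585187e-04]
```

View pics/scene0.png

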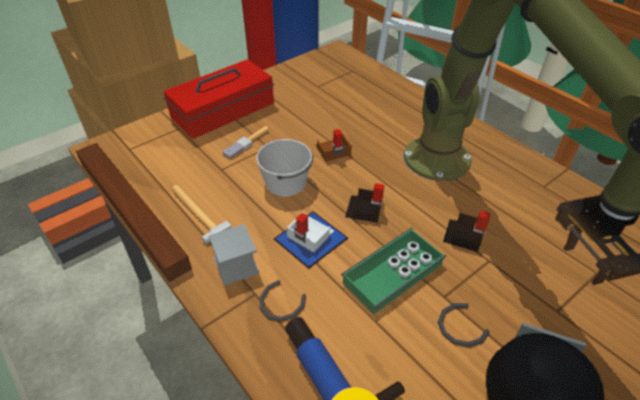

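View pics/top0.png

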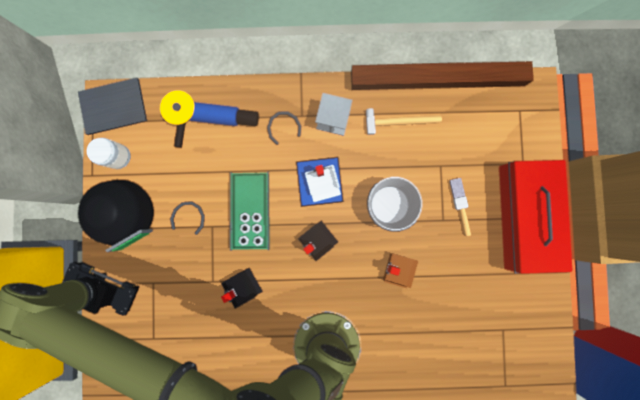

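The decoys are the black scoops at top (317,240) and (240,288) and the brown one at (400,268). The aluminium scoop on the blue mat, grip at top (320,171) and scene (302,225), fits the description. I'll measure it and confirm with an enlarged crop.

```bash
cat > h.py <<'E'
import cv2,numpy as np
from scipy.spatial.transform import Rotation as R
from cell import bot,open_gripper,gripper_close,planner,observe,camera
def cal(c):
    K=np.array([[c["fx"],0,c["cx"]],[0,c["fy"],c["cy"]],[0,0,1.]]);return K,np.array([c["k1"],0,0,0,0.]),R.from_rotvec(c["rvec"]).as_matrix(),np.array(c["tvec"],float)
def ray(c,uv):
    K,d,M,t=cal(c);p=cv2.undistortPoints(np.array(uv,float).reshape(-1,1,2),K,d).reshape(-1,2)
    D=np.c_[p,np.ones(len(p))]@M; return -M.T@t,D/np.linalg.norm(D,axis=1)[:,None]
def atz(c,uv,z):
    o,D=ray(c,uv);return o+D*((z-o[2])/D[:,2])[:,None]
def tri(cs,uvs):
    A=np.zeros((3,3));b=np.zeros(3)
    for c,u in zip(cs,uvs):
        o,D=ray(c,[u]);P=np.eye(3)-np.outer(D[0],D[0]);A+=P;b+=P@o
    return np.linalg.solve(A,b)
def proj(c,X):
    K,d,M,t=cal(c);return cv2.projectPoints(np.array(X,float).reshape(-1,1,3),cv2.Rodrigues(M)[0],t,K,d)[0].reshape(-1,2)
def blobs(c,lo,hi,amin=8):
    h=cv2.cvtColor(np.ascontiguousarray(c["frame"]),cv2.COLOR_RGB2HSV);m=cv2.inRange(h,np.array(lo),np.array(hi))
    if lo[0]==0:m|=cv2.inRange(h,np.array([172,lo[1],lo[2]]),np.array([180,hi[1],hi[2]]))
    n,L,s,ce=cv2.connectedComponentsWithStats(m)
    return [(ce[i],s[i],L==i) for i in range(1,n) if s[i,4]>=amin]
E
python3 - <<'E'
from h import *
T=camera("top");S=camera("scene")
for n,c in(("top",T),("scene",S)):
    for k,lo,hi in(("red",(0,150,80),(7,255,255)),("blue",(105,120,60),(125,255,255)),("green",(60,90,30),(90,255,255))):
        for ce,s,m in blobs(c,lo,hi,25):
            r=cv2.minAreaRect(np.argwhere(m)[:,::-1].astype(np.float32))
            if s[4]<4000: print(n,k,np.round(ce,1),s,"rect",np.round(cv2.boxPoints(r),1).tolist())
a=cv2.resize(T["frame"][140:260,225:435],None,fx=3.6,fy=2.5*1.44/1.0 if 0 else 3.6,interpolation=3)[:, :756]
b=cv2.resize(S["frame"][195:315,265:450],None,fx=1.35,fy=1.35)
im=np.zeros((600,756,3),np.uint8);im[:a.shape[0]]=a[:432];im[432:432+b.shape[0],:b.shape[1]]=b
cv2.imwrite("pics/c1.png",im[:,:,::-1])
E
```

```text
top red [319.3 169.8] [316 165   7  11  58] rect [[316.0, 165.0], [322.0, 165.0], [322.0, 175.0], [316.0, 175.0]]
top red [506.1 217.3] [499 164  15 107 959] rect [[498.70001220703125, 164.3000030517578], [507.8999938964844, 163.8000030517578], [513.5, 270.0], [504.20001220703125, 270.5]]
top red [308.5 248.5] [303 244  11  10  74] rect [[302.3999938964844, 248.1999969482422], [309.8999938964844, 242.60000610351562], [314.79998779296875, 249.10000610351562], [307.29998779296875, 254.8000030517578]]
top red [393.7 270.1] [388 266  12  10  88] rect [[386.70001220703125, 271.8999938964844], [389.20001220703125, 264.3999938964844], [400.6000061035156, 268.20001220703125], [398.1000061035156, 275.70001220703125]]
top red [227.5 296.4] [221 291  14  12 102] rect [[219.8000030517578, 295.6000061035156], [231.39999389648438, 289.79998779296875], [235.0, 297.0], [223.39999389648438, 302.79998779296875]]
top red [613.4 341.9] [ 575  327   65   38 1321] rect [[573.4000244140625, 335.79998779296875], [583.7999877929688, 312.5], [649.0, 341.5], [638.7000122070312, 364.70001220703125]]
top blue [2
[... 2743 characters left out ...]
 145] rect [[629.0, 39.0], [639.0, 39.0], [639.0, 58.0], [629.0, 58.0]]
scene green [572.4  83.7] [555  70  31  27 454] rect [[555.0, 85.0], [572.0, 68.0], [589.5, 85.5], [572.5, 102.5]]
scene green [604.2 106.5] [599 102  13  10  58] rect [[598.0, 105.0], [602.0, 101.0], [611.5, 110.5], [607.5, 114.5]]
scene green [590.1 137.7] [ 547  107   81   53 1223] rect [[538.9000244140625, 123.69999694824219], [547.0, 107.0], [628.2000122070312, 146.60000610351562], [620.0999755859375, 163.3000030517578]]
scene green [386.6 271.1] [ 344  230   98   82 2830] rect [[340.29998779296875, 276.8999938964844], [416.79998779296875, 221.60000610351562], [445.0, 260.5], [368.3999938964844, 315.79998779296875]]
```

View pics/c1.png

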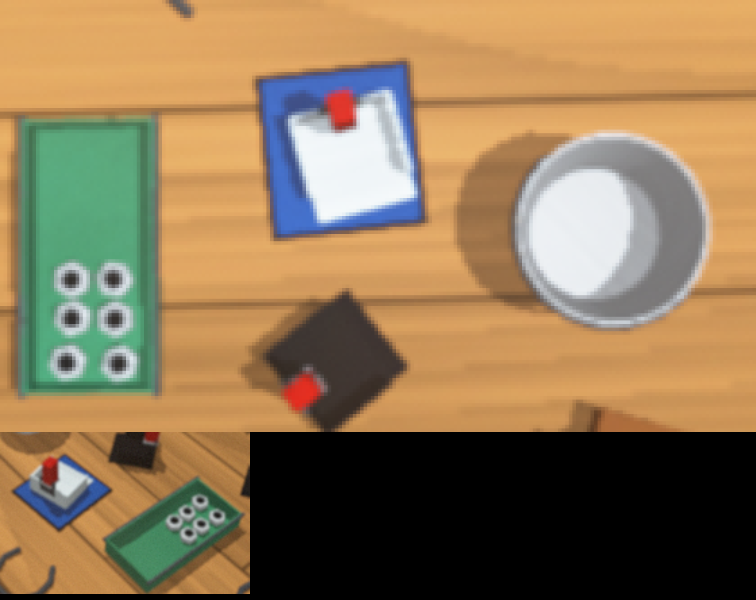

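The crop confirms it: a light-metal scoop with a red grip on the blue mat (crop 342,110), mouth towards the robot (down), turned a few degrees. Next I compute positions.

Run:
```python
from h import *
np.set_printoptions(precision=4,suppress=True)
T=camera("top");S=camera("scene")
print("grip tri",tri([T,S],[(319.3,169.8),(301.6,223.1)]))
tc=np.array([(18,115),(158,115),(158,392),(18,392)])/3.6+[225,140]-.36
C=atz(T,tc,.04);print("tray",C,C.mean(0),np.linalg.norm(C-np.roll(C,1,0),axis=1))
print("tray corner near/far tri", tri([T,S],[tc[0],(371,310)]),tri([T,S],[tc[2],(410,231)]))
mc=[(296.8,162.2),(336.9,157.8),(341.6,200.5),(301.5,204.9)]
M=atz(T,mc,.004);print("mat",M,M.mean(0),np.linalg.norm(M-np.roll(M,1,0),axis=1))
pc=np.array([[612,230],[515,230],[709,230]])/3.6+[225,140]-.36
print("pail",atz(T,pc,.11))
print("pail scene rim at",proj(S,atz(T,pc[:1],.11)), "tri",tri([T,S],[pc[0],(284.5,159.5)]))
sc=np.array([(318,223),(416,197),(392,90),(290,118)])/3.6+[225,140]-.36
print("scoop top corners",atz(T,sc,.04))
nc=np.array([(71,279),(114,279),(71,318),(115,318),(67,362),(118,362)])/3.6+[225,140]-.36
print("nuts",atz(T,nc,.02))
```

```text
grip tri [0.5903 0.0095 0.0883]
tray [[0.6005 0.3144 0.04  ]
 [0.5965 0.1819 0.04  ]
 [0.3371 0.187  0.04  ]
 [0.3405 0.3179 0.04  ]] [0.4686 0.2503 0.04  ] [0.26   0.1325 0.2595 0.1309]
tray corner near/far tri [0.6036 0.3132 0.0352] [0.3361 0.1888 0.0307]
mat [[ 0.6314  0.0878  0.004 ]
 [ 0.6428 -0.0524  0.004 ]
 [ 0.4932 -0.0642  0.004 ]
 [ 0.4819  0.0751  0.004 ]] [0.5624 0.0116 0.004 ] [0.15   0.1407 0.15   0.1397]
pail [[ 0.473  -0.2287  0.11  ]
 [ 0.4755 -0.1428  0.11  ]
 [ 0.4706 -0.3147  0.11  ]]
pail scene rim at [[283.7923 156.4578]] tri [ 0.4723 -0.2299  0.0968]
scoop top corners [[ 0.4904  0.0338  0.04  ]
 [ 0.5122 -0.0587  0.04  ]
 [ 0.6138 -0.0392  0.04  ]
 [ 0.59    0.0576  0.04  ]]
nuts [[0.4448 0.2707 0.02  ]
 [0.4437 0.2297 0.02  ]
 [0.4078 0.2713 0.02  ]
 [0.4067 0.2294 0.02  ]
 [0.3663 0.2758 0.02  ]
 [0.365  0.2274 0.02  ]]
```

```bash
cat >> h.py <<'E'
G=np.array([.088,0,.073])     # TCP in scoop (lip) frame
def pose(lip,yaw,phi=0,s=1,g=G):
    """lip position + scoop yaw/pitch (phi>0: mouth up) -> TCP position, quaternion"""
    Rs=R.from_euler("ZY",[yaw,phi]);R0=np.array([[0,s,0],[s,0,0],[0,0,-1.]])
    return np.array(lip)+Rs.apply(g),(Rs*R.from_matrix(R0)).as_quat()
E
python3 - <<'E'
from h import *
def ok(*a,**k):
    q=planner.inverse_kinematics(*map(list,pose(*a,**k)));return None if q is None else np.round(q,2)
for s in(1,-1):
    print("s",s)
    for n,a in dict(mat=([.502,-.01,.004],.21),matup=([.502,-.01,.2],.21),tray0=([.483,.25,.004],-.016),tray1=([.36,.252,.004],-.016),tilt=([.36,.252,.02],-.016,.4),trayup=([.4,.252,.2],-.016,.4)).items(): print(n,ok(*a,s=s))
    for d in range(-180,180,15):
        r=[ok([.473,-.229,z],np.radians(d),-np.radians(p),s=s) for z,p in((.2,0),(.13,45),(.13,60),(.13,80),(.13,95))]
        print(d,[x is not None for x in r],r[3])
E
```

```text
s 1
mat [-0.49  0.35  0.51  1.81 -0.2   1.03  0.31]
matup [-0.53  0.19  0.54  1.58 -0.1   1.4   0.23]
tray0 [-0.72  0.4   0.33  1.71 -0.15  1.05 -0.36]
tray1 [-0.82  0.18  0.28  1.98 -0.06  0.99 -0.53]
tilt [-0.64  0.52  0.28  1.66 -0.29  1.37 -0.28]
trayup [-0.62  0.43  0.3   1.39 -0.26  1.72 -0.33]
-180 [True, True, False, False, False] None
-165 [True, True, False, False, False] None
-150 [True, True, True, True, False] [-0.56  1.27  1.2   1.18  0.11  2.04 -1.9 ]
-135 [True, True, True, True, True] [-0.73  1.1   1.06  1.4   0.3   1.83 -2.  ]
-120 [True, True, True, True, True] [-0.93  0.99  1.06  1.62  0.41  1.61 -2.04]
-105 [True, True, True, True, True] [-0.66  0.56  0.42  1.84  0.9   1.69 -2.39]
-90 [True, True, True, True, True] [-0.64  0.39  0.26  2.07  1.09  1.61 -2.47]
-75 [True, True, True, True, True] [-1.46  0.4   1.07  2.33  1.12  1.25 -2.44]
-60 [True, True, True, False, False] None
-45 [True, False, False, False, False] None
-30 [True, False, False, False, False] None
-15 [True, False, False, False, False] None
0 [True, False, False, False, False] None
15 [True, True,
[... 1702 characters left out ...]
lse, False] None
15 [True, True, True, True, True] [ 0.77  0.12  0.49  2.44 -1.54  1.44 -0.6 ]
30 [True, True, True, True, True] [ 0.29  0.53  1.07  2.22 -1.54  1.93 -0.56]
45 [True, True, True, True, True] [ 0.45  0.62  0.87  1.98 -1.41  2.04 -0.55]
60 [True, True, True, True, True] [ 0.7   0.64  0.49  1.74 -1.2   2.03 -0.59]
75 [True, True, True, True, True] [ 0.91  0.73  0.12  1.5  -0.98  2.05 -0.68]
90 [True, True, True, True, True] [ 1.16  0.9  -0.44  1.26 -0.65  2.05 -0.88]
105 [True, True, True, False, False] None
120 [True, True, False, False, False] None
135 [True, True, False, False, False] None
150 [True, False, False, False, False] None
165 [True, False, False, False, False] None
```

Run:
```python
from h import *
for d in (0,30,45,60,90,-60,-90,-105,-120,-135):
  for z,p in((.25,0),(.2,20),(.16,40),(.13,60),(.13,80)):
    q=planner.inverse_kinematics(*map(list,pose([.473,-.229,z],np.radians(d),-np.radians(p),s=1)))
    print(d,p,None if q is None else np.round(q,2))
```

```text
0 0 [ 0.2   0.2   0.18  1.44 -0.03  1.51  0.37]
0 20 [ 0.17 -0.09  0.27  1.83 -0.14  1.09  0.48]
0 40 [ 0.93 -0.3  -0.24  2.17 -0.7   0.8   1.05]
0 60 None
0 80 None
30 0 [ 0.14  0.14  0.16  1.51 -0.02  1.5   0.82]
30 20 [ 0.19 -0.04  0.3   1.78 -0.3   1.23  1.1 ]
30 40 [ 0.8  -0.08 -0.01  2.   -0.75  1.14  1.6 ]
30 60 [ 0.35  0.02  0.72  2.17 -1.14  1.3   2.14]
30 80 [ 1.9   0.39 -0.72  2.17 -1.17  1.35  2.42]
45 0 [ 0.15  0.1   0.12  1.55 -0.01  1.49  1.05]
45 20 [ 0.21 -0.01  0.31  1.75 -0.35  1.32  1.37]
45 40 [ 0.85  0.03 -0.05  1.89 -0.73  1.31  1.81]
45 60 [ 0.22  0.29  0.92  1.99 -1.15  1.63  2.31]
45 80 [ 1.23  0.45 -0.07  1.96 -1.15  1.67  2.45]
60 0 [ 0.16  0.06  0.08  1.6  -0.    1.49  1.29]
60 20 [ 0.21  0.03  0.32  1.71 -0.36  1.41  1.64]
60 40 [ 0.2   0.15  0.64  1.79 -0.75  1.52  2.05]
60 60 [ 0.31  0.46  0.83  1.8  -1.1   1.84  2.43]
60 80 [ 1.29  0.61 -0.26  1.72 -0.95  1.76  2.38]
90 0 [ 0.17 -0.04  0.06  1.69  0.    1.49  1.8 ]
90 20 [-0.1   0.11  0.66  1.65 -0.36  1.59  2.16]
90 40 [ 0.31  0.35  0.5   1.55 -0.64  1.81  2.42]
90 60 [ 1.13  0.64 -0.44  1.4  -0.52  
[... 607 characters left out ...]
1  1.74  0.35  1.4  -1.6 ]
-105 40 [-0.57  0.09  0.62  1.84  0.63  1.43 -1.94]
-105 60 [-0.6   0.31  0.47  1.88  0.8   1.53 -2.22]
-105 80 [-0.66  0.56  0.42  1.84  0.9   1.69 -2.39]
-120 0 [-0.46  0.01  1.04  1.65 -0.01  1.49 -1.51]
-120 20 [-0.71  0.06  1.05  1.71  0.29  1.47 -1.79]
-120 40 [-0.84  0.32  1.07  1.73  0.39  1.48 -1.94]
-120 60 [-0.9   0.67  1.07  1.7   0.39  1.52 -2.02]
-120 80 [-0.93  0.99  1.06  1.62  0.41  1.61 -2.04]
-135 0 [ 0.45 -0.02  0.12  1.68  0.    1.49 -1.79]
-135 20 [-0.67  0.13  1.06  1.68  0.21  1.54 -1.98]
-135 40 [-0.72  0.46  1.07  1.62  0.23  1.6  -2.02]
-135 60 [-0.73  0.81  1.06  1.52  0.23  1.7  -2.03]
-135 80 [-0.73  1.1   1.06  1.4   0.3   1.83 -2.  ]
```

Run:
```python
from h import *
np.set_printoptions(precision=4,suppress=True)
p,q=pose([.502,-.01,.004],.21); 
bot.move_ptp([p[0]-.03,p[1],.24],list(q))
o=observe();print(o["clock"],o["ee_pos"],o["joint_positions"],o["grip_width"])
c=camera("wrist");cv2.imwrite("pics/w1.png",c["frame"][:,:,::-1])
print({k:np.round(v,4).tolist() for k,v in c.items() if k!="frame"})
for ce,s,m in blobs(c,(0,150,60),(7,255,255),100):
    print(ce,s,np.round(cv2.boxPoints(cv2.minAreaRect(np.argwhere(m)[:,::-1].astype(np.float32))),1).tolist())
```

```text
2.6417 [0.5582 0.01   0.2399] [-0.5518  0.1298  0.5344  1.7005 -0.0683  1.3299  0.208 ] 1.0047973137020618
{'fx': 336.0317, 'fy': 336.0317, 'cx': 321.1226, 'cy': 201.8465, 'k1': -0.0606, 'rvec': [-2.8696, -0.3066, -0.0392], 'tvec': [-0.5476, -0.1346, 0.3631]}
[87.2139 97.6316] [  52   76   73   42 2291] [[52.0, 76.0], [124.0, 76.0], [124.0, 117.0], [52.0, 117.0]]
[353.1195 201.7865] [ 336  182   36   39 1255] [[336.0, 182.0], [371.0, 182.0], [371.0, 220.0], [336.0, 220.0]]
```

View pics/w1.png

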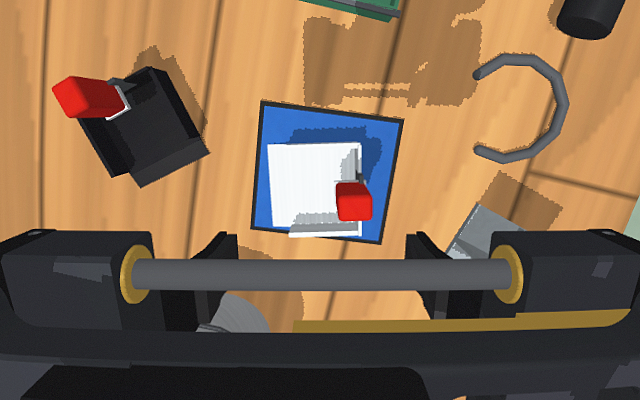

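The wrist view shows the scoop on the mat, mat corners near (262,100), (404,120), (381,244) and (251,228). The red grip top is near (357,207) and the lip edge near x = 268. I'll refine these numerically.

Run:
```python
from h import *
np.set_printoptions(precision=4,suppress=True)
c=camera("wrist");f=np.ascontiguousarray(c["frame"]);v=f.max(2)
for ce,s,m in blobs(c,(0,150,60),(7,255,255),100):
    if ce[0]<200: continue
    print(np.percentile(v[m],[5,25,50,75,95]))
    for lo,hi in((215,256),(0,215)):
        mm=(m&(v>=lo)&(v<hi)).astype(np.uint8);mm=cv2.morphologyEx(mm,cv2.MORPH_OPEN,np.ones((3,3)))
        P=np.argwhere(mm)[:,::-1].astype(np.float32)
        if len(P)>20:
            r=cv2.minAreaRect(P);print(lo,len(P),P.mean(0),np.round(r,2) if 0 else r);b=cv2.boxPoints(r);print(b);print(atz(c,[P.mean(0)],.111),atz(c,b,.111))
print("mat",atz(c,[(262,100),(404,120),(381,244),(251,228)],.004))
print("lip",atz(c,[(268,144),(274,227)],.006))
w=(f.min(2)>215).astype(np.uint8);w[:130]=0;w[245:]=0;w[:,:255]=0;w[:,375:]=0
e=[(np.argmax(w[y]),y) for y in range(150,220,5)];print(e)
P=atz(c,e,.006);k=np.polyfit(P[:,1],P[:,0],1);print("lip line x=",k,"yaw",-np.arctan(k[0]))
T=camera("top")
for ce,s,m in blobs(T,(0,150,80),(7,255,255),25):
    if abs(ce[0]-319)<6: print("tri",tri([T,c],[ce,(353.1,201.8)]))
print("model proj grip top",proj(c,[[.5882,.0083,.111]]))
```

```text
[123. 128. 220. 229. 231.]
215 649 [354.584  208.6841] ((354.5, 209.0), (22.0, 29.0), 90.0)
[[340. 198.]
 [369. 198.]
 [369. 220.]
 [340. 220.]]
[[0.5875 0.0081 0.111 ]] [[ 0.5733  0.0146  0.111 ]
 [ 0.5972  0.0198  0.111 ]
 [ 0.602   0.0009  0.111 ]
 [ 0.5777 -0.0043  0.111 ]]
0 519 [350.4316 191.4605] ((353.0, 195.5), (25.0, 34.0), 90.0)
[[336. 183.]
 [370. 183.]
 [370. 208.]
 [336. 208.]]
[[0.5806 0.0219 0.111 ]] [[0.5671 0.0264 0.111 ]
 [0.5948 0.0324 0.111 ]
 [0.6002 0.0115 0.111 ]
 [0.5719 0.0054 0.111 ]]
mat [[ 0.4768  0.0795  0.004 ]
 [ 0.6345  0.0917  0.004 ]
 [ 0.6468 -0.056   0.004 ]
 [ 0.4889 -0.069   0.004 ]]
lip [[ 0.492   0.0339  0.006 ]
 [ 0.5159 -0.0612  0.006 ]]
[(np.int64(268), 150), (np.int64(269), 155), (np.int64(269), 160), (np.int64(269), 165), (np.int64(270), 170), (np.int64(270), 175), (np.int64(270), 180), (np.int64(271), 185), (np.int64(271), 190), (np.int64(271), 195), (np.int64(272), 200), (np.int64(272), 205), (np.int64(272), 210), (np.int64(273), 215)]
lip line x= [-0.2471  0.5003] yaw 0.2422902563922571
model proj grip top [[355.4506 208.6375]]
```

Run:
```python
from h import *
np.set_printoptions(precision=4,suppress=True)
g=np.array([.588,.008,.077]);_,q=pose([0,0,0],.238)
bot.move_ptp(list(g+[0,0,.06]),list(q))
print(bot.move_straight(list(g),vel=.08,force_limit=8))
gripper_close(f_grip=55)
o=observe();print(o["grip_width"]*87,o["ee_pos"],o["wrist_force"])
bot.move_straight(list(g+[0,0,.15]),vel=.2)
o=observe();print(o["clock"],o["grip_width"]*87,o["wrist_force"],o["joint_positions"])
_,q=pose([0,0,0],-.016)
bot.move_ptp([.50,.12,.26],list(q))
c=camera("wrist");cv2.imwrite("pics/w2.png",c["frame"][:,:,::-1]);print(observe()["clock"],observe()["ee_pos"])
```

```text
False
29.520667990873008 [0.588 0.008 0.077] [ 2.0339  0.3065 -0.5181]
6.0667 29.730213721665532 [ 0.2495 -0.7787 -3.6949] [-0.5311  0.2106  0.5465  1.6499 -0.1121  1.3153  0.2723]
6.75 [0.4999 0.119  0.2589]
```

View pics/w2.png

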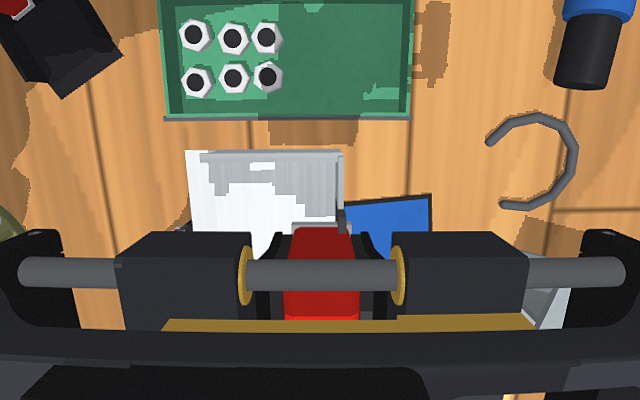

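Run:
```python
from h import *
np.set_printoptions(precision=4,suppress=True)
c=camera("wrist");o=observe()
g=lambda a:atz(c,a,.04)
print("tray rim -y corners, x edges",g([(163,118),(410,118),(161,20),(413,20)]))
print("nuts",atz(c,[(194,36),(232,39),(266,38),(196,82),(233,78),(267,77)],.02))
t=np.array(o["ee_pos"]);Rt=R.from_quat(o["tool_rot"]);R0=np.array([[0,1,0],[1,0,0],[0,0,-1.]])
Rs=Rt*R.from_matrix(R0).inv();lip=t-Rs.apply(G);print("lip",lip,Rs.as_euler("ZYX"))
X=np.array([[0,.048,0],[0,.048,.036],[.1,.048,.044],[.1,.048,.0],[0,-.048,0]]);print("pred px",proj(c,lip+Rs.apply(X)))
S=camera("scene");cv2.imwrite("pics/s2.png",cv2.resize(S["frame"][150:330,250:490],None,fx=3.3,fy=3.3,interpolation=2)[:,:,::-1])
print(proj(S,lip+Rs.apply(np.vstack([X,[.088,0,.107],[0.1,-.048,0]]))))
print("tray rim proj",proj(S,[[.4686+a,.2503+b,.04] for a,b in((.129,.062),(.129,-.062),(-.129,-.062),(-.129,.062))]))
```

```text
tray rim -y corners, x edges [[0.3313 0.1885 0.04  ]
 [0.5946 0.1833 0.04  ]
 [0.3403 0.2857 0.04  ]
 [0.594  0.2797 0.04  ]]
nuts [[0.3659 0.2734 0.02  ]
 [0.4068 0.2689 0.02  ]
 [0.4432 0.2688 0.02  ]
 [0.3638 0.226  0.02  ]
 [0.4051 0.2289 0.02  ]
 [0.4423 0.229  0.02  ]]
lip [0.4121 0.12   0.1861] [-0.0178  0.0012 -0.0015]
pred px [[187.187  150.001 ]
 [162.1737 156.9714]
 [345.446  158.4963]
 [340.6535 149.6999]
 [200.6058 283.1301]]
[[391.4035 201.0104]
 [392.91   191.1253]
 [363.9583 206.3055]
 [362.7822 218.4209]
 [366.6392 181.2315]
 [356.1756 174.9774]
 [338.3798 197.281 ]]
tray rim proj [[374.0396 307.4353]
 [341.2462 275.8207]
 [409.2394 229.354 ]
 [442.7803 255.9314]]
```

View pics/s2.png

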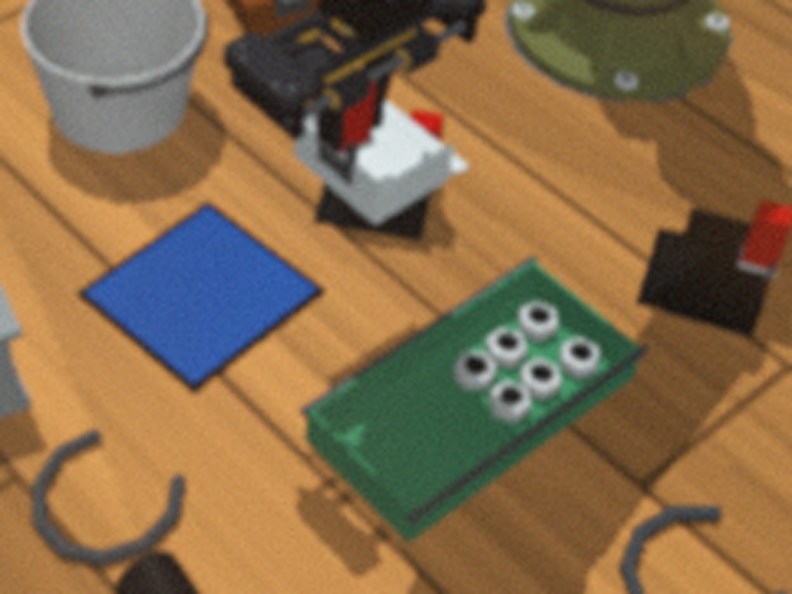

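In-hand model matches: lip corner predicted at (187,150), seen at (187,151). Nuts and tray agree between the two views, tray centre (0.468, 0.249), yaw −0.018. Now I lower the scoop into the free end and push.

```bash
cat >> h.py <<'E'
TC=np.array([.468,.249,0]);TY=-.018
def tl(x,z,y=0): return TC+R.from_euler("z",TY).apply([x,y,0])+[0,0,z]   # tray frame -> world
def go(lip,yaw,phi=0,vel=.15,fl=None):
    p,q=pose(lip,yaw,phi);r=bot.move_straight(list(p),vel=vel,frame=list(q),force_limit=fl)
    return r
def lipnow():
    o=observe();Rs=R.from_quat(o["tool_rot"])*R.from_matrix(np.array([[0,1,0],[1,0,0],[0,0,-1.]]))
    l=np.array(o["ee_pos"])-Rs.apply(G);return l,R.from_euler("z",-TY).apply(l-TC),Rs.as_euler("ZYX"),np.array(o["wrist_force"]),o["clock"]
E
python3 - <<'E'
from h import *
np.set_printoptions(precision=4,suppress=True)
go(tl(.014,.16),TY,0,.25);go(tl(.014,.03),TY,0,.15)
go(tl(.014,.010),TY,-.05,.1)
print(go(tl(.014,-.004),TY,-.05,.03,4));l=lipnow();print(l[1:])
z=l[0][2];print("push",go(tl(-.117,z),TY,-.05,.06,22));print(lipnow()[1:])
c=camera("wrist");cv2.imwrite("pics/w3.png",c["frame"][:,:,::-1])
E
```

```text
True
(array([0.0157, 0.0004, 0.0038]), array([-0.0186, -0.0521,  0.0014]), array([0.1261, 0.7486, 3.5361]), 9.2583)
push True
(array([-0.097 , -0.0008,  0.0045]), array([-0.0156, -0.0729,  0.0023]), array([ 7.2278, -0.1435, -3.9   ]), 11.0917)
```

View pics/w3.png

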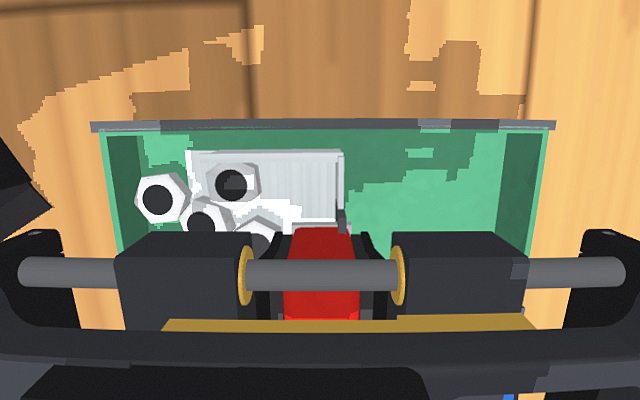

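One nut pair is well inside and others are partly on the lip. The nut at (160,197) is against the end wall. I'll back off a little and push again with a small yaw wiggle.

Run:
```python
from h import *
np.set_printoptions(precision=4,suppress=True)
for i,w in enumerate((.05,-.05,0)):
    x=lipnow()[1][0]
    go(tl(x+.008,.0045),TY+w,-.04,.08)
    print(go(tl(-.118,.0042),TY+w*.6,-.04,.06,35));print(lipnow()[1:])
c=camera("wrist");cv2.imwrite("pics/w4.png",c["frame"][100:300,60:460][:,:,::-1])
```

```text
False
(array([-0.1001,  0.002 ,  0.0072]), array([ 0.0096, -0.0733,  0.0084]), array([27.7488, -1.0208, -7.8575]), 12.0833)
False
(array([-0.1004,  0.0015,  0.0073]), array([-0.0474, -0.072 ,  0.0088]), array([29.1752, -3.2638, -6.029 ]), 13.15)
False
(array([-0.1016,  0.0012,  0.007 ]), array([-0.0169, -0.0704,  0.0072]), array([27.8069, -2.6433, -6.3271]), 14.2)
```

View pics/w4.png

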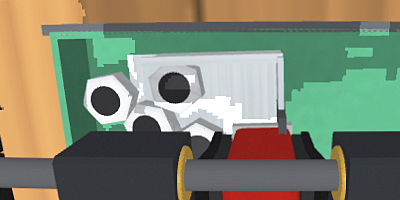

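Run:
```python
from h import *
np.set_printoptions(precision=4,suppress=True)
go(tl(-.088,.004),TY,-.02,.1)
go(tl(-.090,-.004),TY,-.0,.06);print(lipnow()[1:])
print(go(tl(-.125,-.006),TY,.02,.08,45));print(lipnow()[1:])
c=camera("wrist");S=camera("scene")
a=cv2.resize(c["frame"][100:300,60:460],None,fx=1.5,fy=1.5);b=cv2.resize(S["frame"][200:310,330:470],None,fx=2.6,fy=2.6,interpolation=2)
im=np.zeros((590,600,3),np.uint8);im[:300]=a;im[302:302+286,:364]=b;cv2.imwrite("pics/w5.png",im[:,:,::-1])
```

```text
(array([-0.0877,  0.0006,  0.0025]), array([-0.0172, -0.003 ,  0.003 ]), array([ -8.4953, -10.2033,  42.7154]), 15.0333)
True
(array([-0.0979,  0.0039,  0.0029]), array([-0.0175, -0.0278,  0.0146]), array([ 4.0452, -0.6144,  2.228 ]), 15.4833)
```

View pics/w5.png

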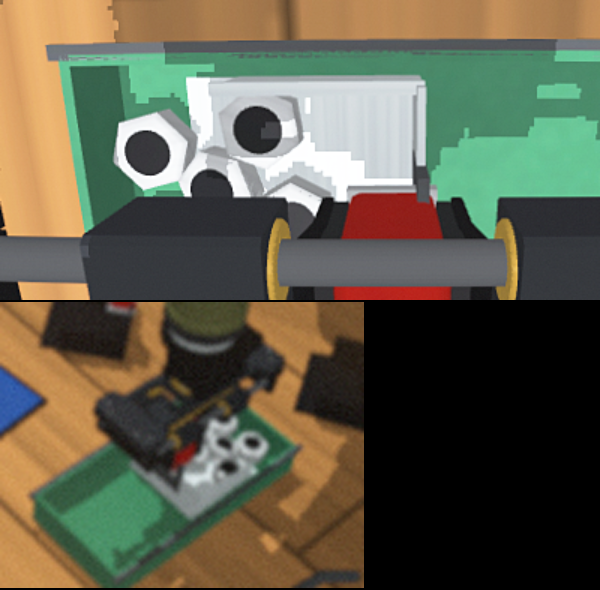

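Run:
```python
from h import *
np.set_printoptions(precision=4,suppress=True)
print(go(tl(-.118,.002),TY,.0,.08));l=lipnow();print(l[1:])
rx=.0  # rear edge x (tray frame); pivot keeps pushing a little
for k,phi in enumerate((.08,.16,.24,.32,.4,.5)):
    r=np.array([-.012-.002*k*0,.004+.001*k]);go(tl(r[0]-.1*np.cos(phi),r[1]+.1*np.sin(phi)),TY,phi,.07)
    if k in(0,2,5):print(lipnow()[1:])
p=lipnow()[1]
go(tl(p[0]+.01,p[2]+.06),TY,.5,.1)
go(tl(0,.16),TY,.5,.15);print(lipnow()[1:])
c=camera("wrist");S=camera("scene")
a=cv2.resize(c["frame"][100:300,60:460],None,fx=1.5,fy=1.5);b=cv2.resize(S["frame"][160:310,330:470],None,fx=1.9,fy=1.9,interpolation=2)
T=camera("top");d=cv2.resize(T["frame"][165:255,220:320],None,fx=3,fy=3,interpolation=2)
im=np.zeros((600,600,3),np.uint8);im[:300]=a;im[302:302+b.shape[0],:b.shape[1]]=b;im[302:302+270,300:600]=d;cv2.imwrite("pics/w6.png",im[:,:,::-1])
```

```text
False
(array([-0.1025,  0.0002,  0.0039]), array([-0.0168, -0.0285,  0.005 ]), array([26.6827, -3.3519, -3.1878]), 15.9583)
(array([-0.1094, -0.0005,  0.0115]), array([-0.02  ,  0.0768, -0.0002]), array([ 2.9745, -0.1576, -8.947 ]), 16.2833)
(array([-0.1107, -0.0003,  0.0287]), array([-0.0185,  0.2427, -0.0016]), array([-0.6453,  0.7332, -4.6724]), 16.7833)
(array([-0.1002, -0.0006,  0.0554]), array([-0.0199,  0.499 , -0.0028]), array([-1.2608, -0.9299, -4.375 ]), 17.5333)
(array([-0.0008, -0.    ,  0.1592]), array([-0.0182,  0.5022, -0.0005]), array([ 0.4642,  0.2657, -5.5071]), 19.0917)
```

View pics/w6.png

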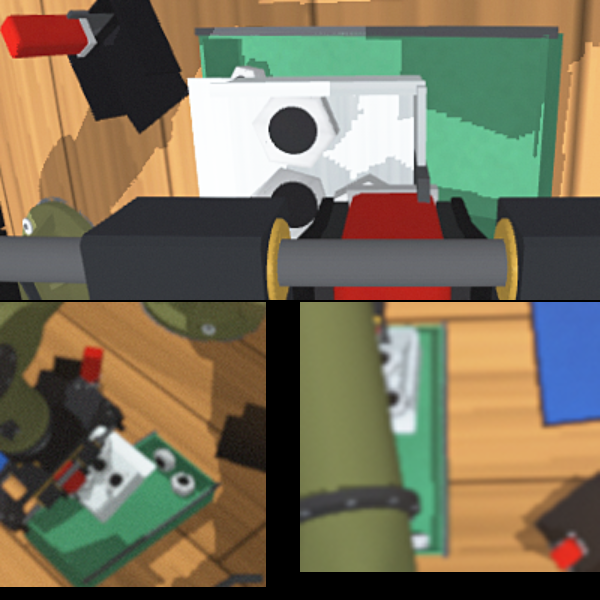

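The scoop holds 3–4 nuts, and two remain at the near end of the tray (scene panel 165,460 and 183,484). Next I pour at the pail.

```bash
cat >> h.py <<'E'
PC=np.array([.473,-.229,0]);PY=np.pi/4;M=np.array([-np.cos(PY),-np.sin(PY),0])
E
python3 - <<'E'
from h import *
np.set_printoptions(precision=4,suppress=True)
L=PC-.02*M
try:
    go([.46,.12,.22],.15,.45,.22);go([.47,-.07,.22],.5,.4,.22);go(L+[0,0,.21],PY,.35,.2);print(lipnow()[2:])
    go(L+[0,0,.15],PY,0,.1)
    for phi in(-.25,-.5,-.75,-1.0,-1.2): go(L+[0,0,.138],PY,phi,.12)
    bot.pause(.3);go(L+[0,0,.138],PY,-1.35,.12);bot.pause(.4)
except bot.MotionError as e: print("ERR",e)
print(lipnow())
T=camera("top");S=camera("scene")
d=cv2.resize(T["frame"][155:255,220:440],None,fx=2.7,fy=2.7,interpolation=2);b=cv2.resize(S["frame"][100:300,240:460],None,fx=1.6,fy=1.6,interpolation=2)
im=np.zeros((600,600,3),np.uint8);im[:270,:594]=d;im[275:275+b.shape[0],:b.shape[1]]=b;cv2.imwrite("pics/p1.png",im[:,:,::-1])
E
```

```text
(array([0.7875, 0.3489, 0.002 ]), array([ 0.8038,  0.5162, -5.3336]), 21.5833)
(array([ 0.4875, -0.2146,  0.1389]), array([ 0.0279, -0.4632,  0.1389]), array([ 0.7941, -1.35  , -0.008 ]), array([ 0.0047,  0.0216, -3.7128]), 25.0417)
```

View pics/p1.png

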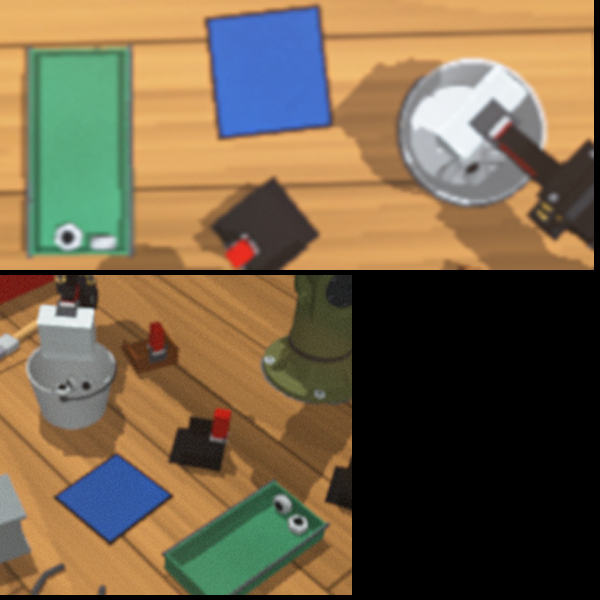

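The pour worked: two nuts remain in the tray at (67,237) and (103,243), the others are in the pail, and none are on the table. Wrist force is back to its empty value. Now I return the scoop.

Run:
```python
from h import *
np.set_printoptions(precision=4,suppress=True)
L=PC-.02*M
try:
    go(L+[0,0,.19],PY,-1.0,.15);go(L+[0,0,.22],PY,-.4,.15);go(L+[0,0,.22],PY,0,.15)
    y=.2;lip=np.array([.5617,.0115,0])-R.from_euler("z",y).apply([.06,0,0])
    go([.49,-.11,.2],.5,0,.25);go(lip+[0,0,.12],y,0,.2);go(lip+[0,0,.02],y,0,.15)
    print(go(lip+[0,0,-.002],y,0,.03,4));print(lipnow())
except bot.MotionError as e: print("ERR",e);raise
T=camera("top");S=camera("scene");c=camera("wrist")
d=cv2.resize(T["frame"][155:255,220:440],None,fx=2.7,fy=2.7,interpolation=2);b=cv2.resize(S["frame"][110:310,240:460],None,fx=1.4,fy=1.4,interpolation=2)
e=cv2.resize(c["frame"][80:300,150:480],None,fx=.9,fy=.9)
im=np.zeros((600,620,3),np.uint8);im[:270,:594]=d;im[275:275+b.shape[0],:b.shape[1]]=b;im[275:275+e.shape[0],312:312+e.shape[1]]=e;cv2.imwrite("pics/m1.png",im[:,:,::-1])
```

```text
True
(array([ 0.503 , -0.0006,  0.0033]), array([ 0.0395, -0.2489,  0.0033]), array([ 0.2003, -0.    , -0.0002]), array([ 0.8428, -0.2287,  4.2784]), 29.7167)
```

View pics/m1.png

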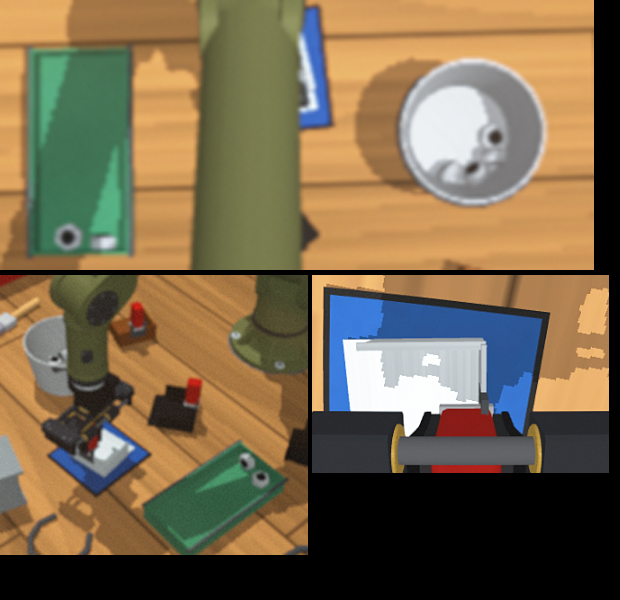

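The scoop is on the mat, empty in the visible part, and the tray still holds two nuts. I release it, back away, and check numerically, since the picture allowance is used up.

Run:
```python
from h import *
np.set_printoptions(precision=4,suppress=True)
open_gripper();p=np.array(observe()["ee_pos"]);bot.move_straight(list(p+[0,0,.12]),vel=.15)
bot.move_straight([p[0]-.05,p[1]-.0,.25],vel=.2);bot.pause(.3)
c=camera("wrist");f=np.ascontiguousarray(c["frame"]);v=f.max(2)
for ce,s,m in blobs(c,(0,150,60),(7,255,255),100):
    mm=cv2.morphologyEx((m&(v>=215)).astype(np.uint8),cv2.MORPH_OPEN,np.ones((3,3)));P=np.argwhere(mm)[:,::-1].astype(float)
    if len(P)>50:print("red top at z=.111:",atz(c,[P.mean(0)],.111),len(P))
# dark (nut bore) pixels inside the scoop and the pail
lip=np.array([.503,-.0006,.004]);Rs=R.from_euler("z",.2)
poly=proj(c,lip+Rs.apply([[.003,.04,.006],[.07,.04,.006],[.07,-.04,.006],[.003,-.04,.006]])).astype(np.int32)
k=np.zeros(v.shape,np.uint8);cv2.fillPoly(k,[poly],1);print("scoop floor dark/all",(v[k>0]<90).sum(),k.sum(),np.percentile(v[k>0],[1,5,50]))
bot.goto_joints([-1.145,.321,-.07,1.45,.023,1.371,-.057])
T=camera("top");S=camera("scene");o=observe();print(o["clock"],o["grip_width"],o["wrist_force"])
r=[[b[0] for b in blobs(x,(0,150,80),(7,255,255),25)] for x in(T,S)]
print("grip tri",tri([T,S],[min(r[0],key=lambda a:abs(a-[319,170]).sum()),min(r[1],key=lambda a:abs(a-[302,223]).sum())]))
def dark(x,z0,a,b):
    g=cv2.cvtColor(np.ascontiguousarray(x["frame"]),cv2.COLOR_RGB2GRAY)[a[1]:b[1],a[0]:b[0]]
    n,L,s,ce=cv2.connectedComponentsWithStats((g<75).astype(np.uint8));return [(np.round(ce[i]+a,1).tolist(),int(s[i,4])) for i in range(1,n) if s[i,4]>3]
print("pail dark",dark(T,0,(370,180),(420,228)));print("tray dark",dark(T,0,(232,228),(268,249)))
pc=proj(T,[[.473,-.229,.11]]);im=cv2.cvtColor(np.ascontiguousarray(T["frame"][165:245,355:440]),cv2.COLOR_RGB2GRAY)
print("pail circle",cv2.HoughCircles(cv2.resize(im,None,fx=4,fy=4),cv2.HOUGH_GRADIENT,1,500,param1=100,param2=20,minRadius=90,maxRadius=125)/4+np.array([355,165,0]),"exp",pc)
```

```text
red top at z=.111: [[0.338  0.0507 0.111 ]] 605
red top at z=.111: [[0.5885 0.0161 0.111 ]] 608
scoop floor dark/all 0 3978 [183.   220.55 250.  ]
35.225 1.0043358178391182 [-1.0077  0.4096 -0.0277]
grip tri [0.5913 0.0175 0.0875]
pail dark [([403.1, 205.3], 9), ([394.2, 217.2], 5)]
tray dark [([244.8, 242.5], 10)]
pail circle [[[394.625 202.625  26.275]]] exp [[394.7331 203.5332]]
```

By elimination four nuts are in the pail, but the force difference alone (about 1.6–1.8 N) would also fit three. There is time, so I check with the wrist camera over the pail and tray.

Run:
```python
from h import *
np.set_printoptions(precision=3,suppress=True)
_,q=pose([0,0,0],0)
def look(target,z):
    o=observe();c=camera("wrist");_,_,Mx,t=cal(c)
    off=(R.from_quat(o["tool_rot"]).inv()).apply(-Mx.T@t-np.array(o["ee_pos"]))
    fw=R.from_quat(o["tool_rot"]).inv().apply(Mx.T@[0,0,1])
    h=None;ot=R.from_quat(q).apply(off);f=R.from_quat(q).apply(fw)
    d=f*((.02-(z+ot[2]))/f[2]);p=np.array(target)-ot[:2]-d[:2]
    bot.move_ptp([p[0],p[1],z],list(q));bot.pause(.2);return camera("wrist")
def asc(c,X,w,name,n=78):
    px=proj(c,[X])[0];s=proj(c,[np.array(X)+[w,0,0]])[0];r=int(np.linalg.norm(s-px));x,y=px.astype(int)
    g=cv2.cvtColor(np.ascontiguousarray(c["frame"]),cv2.COLOR_RGB2GRAY)[max(0,y-r):y+r,max(0,x-r):x+r]
    print(name,px,r,g.shape,observe()["clock"]);cv2.imwrite(f"pics/{name}.png",g)
    g=cv2.resize(g,(n,int(n*g.shape[0]/g.shape[1]/2)),interpolation=cv2.INTER_AREA)
    for row in g: print("".join("@#%+=-:. "[min(8,v*9//256)] for v in row))
try:
    c=look(PC[:2],.27);asc(c,[.473,-.229,.03],.075,"pail")
except bot.MotionError as e: print(e)
try:
    c=look(tl(-.09,0)[:2],.24);asc(c,[*tl(-.09,0)[:2],.02],.07,"tray",70)
except bot.MotionError as e: print(e)
```

```text
pail [321.585 204.503] 62 (124, 124) 38.4083<stdin>:16: RuntimeWarning: overflow encountered in scalar multiply
Traceback (most recent call last):
OverflowError: Python integer 256 out of bounds for uint8
```

Run:
```python
import cv2,numpy as np
g=cv2.imread("pics/pail.png",0).astype(float)
g=cv2.resize(g,(110,55),interpolation=cv2.INTER_AREA)
for r in g: print("".join("@#%+=-:. "[min(8,int(v*9//256))] for v in r))
g=cv2.imread("pics/pail.png",0)
n,L,s,ce=cv2.connectedComponentsWithStats((g<70).astype(np.uint8))
print([(ce[i].round(),s[i]) for i in range(1,n) if s[i,4]>8])
```

```text
----=++++++%%%%%%%%%%%%%%+-:..  ......:::----====-----------------------::....     ..:=+%%%%%%%%%%+++++++++++=
----=++++++%%%%%%%#%+=-:.. ...:------=====-------------------------------------:::...  ..-=+%%%%%%%%+++++++++=
----=++++%%%%%%%%=-:.. ..:---========-------------------------------------------------:..  ..:=+%#%%%%%++++++=
--=++++%%%%%+=-:.. ..:--==========-===--=-------------------------------------------------:..  .:-=+%%%%%++++=
--=++%%%%%=:.....:--====================---:::......  ..    ......:::-------------------------:.....::+%%%%%++
-=+%%%%+-:...:--====================--::....    . ....    .......   .....::-----------------------:.. .:=%%%%%
%%%%%=-....:=====================-:..  ...   .. ....  .  .....  ........   ..:-----------------------:. .:-+%%
%%+-:...:-====================-:..   ...    .  ...  ......... .........   .......:---------------------:. ..:+
=:....:====================--..   .....  .. ...     ......   .......    ...........:---------------------:.. .
...:-====================-:.     .... ... ...   . ......   ......  .  ................:--------------
[... 4765 characters left out ...]
%%%%%%%%%%%%%%%%%
%%%%%%%%%%%%%%%%%%%%%%%%%%%%%%%%%%%%%%%%%%%%%%%%%%%%%%%%%%%%%%%%%%%%%%%%%%%%%%%%%%%%%%%%%%%%%%%%%%%%%%%%%%%%%%
%%%%%%%%%%%%%%%%%%%%%%%%%%%%%%%%%%%%%%%%%%%%%%%%%%%%%%%%%%%%%%%%%%%%%%%%%%%%%%%%%%%%%%%%%%%%%%%%%%%%%%%%%%%%%%
[(array([14.,  1.]), array([13,  0,  4,  4,  9], dtype=int32)), (array([17.,  6.]), array([ 5,  0, 25, 15, 43], dtype=int32)), (array([112.,   6.]), array([98,  0, 26, 17, 86], dtype=int32)), (array([30., 44.]), array([25, 38, 11, 13, 40], dtype=int32)), (array([27., 71.]), array([ 21,  65,  13,  14, 126], dtype=int32)), (array([59., 94.]), array([ 52,  88,  15,  13, 159], dtype=int32)), (array([ 61., 119.]), array([  0, 118, 124,   4, 329], dtype=int32))]
```

Above the pail I see three bores, at (30,44), (27,71) and (59,94), plus a fourth nut on edge between them. With two in the tray that makes all six.

```bash
python3 -c "
from cell import bot,observe
o=observe();print(o['clock'],o['ee_pos'],o['wrist_force']);bot.sign_off()"
```

```text
38.4083 [ 0.47262577 -0.19464571  0.26997567] [-0.3235691  -0.99906003 -0.14137259]
the job is handed in; nothing more can be done
```

The job is done and handed in at 38.4 s. I scooped four nuts from the tray in one load, tipped them into the pail and set the scoop back on its mat. No verdict is reported at hand-in.

**Last checks:**
- **Nuts:** the last wrist view over the pail showed three nut bores and what I read as a fourth nut on edge. Two nuts remained in the tray, one of them leaning on the end wall, and I saw none on the table.
- **Scoop:** the grip was measured at (0.589, 0.016) against a target of (0.589, 0.017). It was set down level, and its visible floor was clear of nuts.
- **Pail:** its rim was within about 1 pixel (roughly 3 mm) of where it started.

**What disagreed or failed:**
- **Load weight:** the change in wrist force from loaded to empty was 1.6–1.8 N. That fits three nuts better than four, so I relied on the image count.
- **Force sensor:** it read about 3.7 N with the empty scoop held, against the 2.2 N expected.
- **Pressing in the tray:** the first pushes jammed at the end wall with up to about 29 N. One downward press briefly reached about 43 N through the held scoop.
- **Skipped:** a closing wrist view of the tray was cut short by a script error. I made no separate check that the bystanders had not moved.

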